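Level the boring jig and hold the level down

ROBOT

A 6-joint arm with a two-finger parallel gripper is mounted at the origin on the work surface. World frame = base frame: x ahead of the robot, y to its left, z up, the work surface at z = 0. Lengths are in m, angles in degrees, forces in N, time in s.
With the tool pointing down it reaches from about 0.25 to 0.725 m from the base axis. Payload 9.7 kg.
Tool frame: the origin (TCP) lies midway between the tips of the shut fingers; the grasp point (between the pads) lies 19 mm behind it; z points along the fingers, y is the line along which they close (so a half turn about z gives the same grasp; the last joint's range is limited). The gripper opens to 85 mm and grips with 20 to 120 N. Pads are 22 mm wide; open, the fingers measure 114 mm over their backs; the gripper's body (76 mm by 85 mm) begins 54 mm behind the grasp point. The pads swing forward as they close: fully open they stand 13 mm farther back than shut.
Start: joints at [76.834, 4.979, 10.078, 95.1, 0, 90], TCP at [0.125, 0.536, 0.231] pointing down, gripper open.
Joint ranges: [-179.16, 179.16], [-48.56, 103.87], [-65.8, 70.77], [-126.05, 130.52], [-82.76, 87.17], [-180, 180]. Speed limits (degrees/s): [127.2, 127.2, 147.25, 180, 180, 180].

INTERFACE

Orientations are given as [roll, pitch, yaw] about the fixed x, y, z axes, in that order (R = Rz(yaw) Ry(pitch) Rx(roll)).
In Python, from workcell import * gives the robot as it stands.
- The arm moves only by the tool servo_tool, never from a script. Its argument "moves" is a list of rows, each a list of 4 numbers: the shift along the world's x, y, z in cm, then the turn about the world's z in rad. A call has 1 to 20 rows; each row is the pose to reach, as a shift and turn from the pose commanded when the call began; what a row does not reach only later rows make up. A row lasts 1/12 s, in which the tool goes at most 41.7 mm and 7.16 degrees, less where a joint would pass 70% of its speed; a pose out of reach is approached as far as the arm can. A call with a gripper value outside its range is refused whole. "claw" is the closure, from 0 (fully open) to 1 (shut), set as the call begins (left out, the last holds). The fingers move at their own pace and stop on an object; "force" is the grip in N (left out, the last holds). Time passes only in rows, so rows that repeat a pose let the fingers close. It gives the time, the measured TCP pose, the force, the opening and the grip force at its end, in the units of the state.
- get_obs(): the state, without advancing time (a new reading comes with each control period).
- camera(name): name is "scene" or "side" or "wrist"; returns the picture (420x560x3 uint8, red, green, blue); there is no depth.
- get_calibration(name): a dict with "fx", "fy", "cx", "cy" (pixels), "rvec" (rotation vector, rad) and "tvec" (3), from world to camera coordinates, as OpenCV has them; the wrist camera has in their place "tool_from_camera" (4x4, takes a point from camera to tool coordinates, whose origin is the TCP and whose axes are the flange's). Camera axes: x right, y down, z forward; pixel columns grow to the right and rows downward; lengths in m; the calibration is good to about 2 mm. A picture is of the moment at which its call begins: read the wrist's pose just before it. get_calibration takes no time and is no camera call.
- job_done(): hands the job in; it is judged then, once.
The state is a dict: "time": time; "q": joint angles; "qd": joint speeds; "joint_efforts": joint torques, N m; "ee_pos": TCP position; "tcp_rot": TCP orientation; "wrist_force": force on the tool from outside, world axes, zero at the start; "torque": the same for the moment, N m; "opening": finger opening in m; "grasp_force": force on a finger pad.
Only numpy, scipy, OpenCV 4.12 (cv2) and the standard library are available. Lean on these libraries where they do the work, as an engineer would, in place of code of your own. Each camera call takes 0.05 s, during which the arm holds its last target. There are 200 camera calls.

TASK

The boring jig's tilting board is out of level: pick up the spirit level, set it gently, upright and lengthwise on the middle of the board (along the line from the board to the round knob) and let go of it, then turn the round knurled knob of the jig's levelling foot until the bubble sits centred between its two marks. Then press down on the top of the spirit level with about 10 N, so that the board is checked under load, and finish while still pressing it, the bubble staying centred. Do not disturb the other things on the bench.

Things in the scene. Friction and masses are not known exactly. Their poses are not given: they have to be found in the camera images.
- jig: Boring jig fixed to the bench: dark steel base 140 x 370 x 20 mm with a tilting wooden board and, beyond the board's end, a round knob on an upright screw. Origin on the bench under the board's centre; y points from board to knob (knob axis at y = +175 mm, x = 0); z up. Base spans y = -160 to +210 mm. Steel cheeks at x = +-72 mm, 50 mm long, rise to 70 mm, below the board's top.
- board: Wooden board 130 x 220 x 18 mm (x, y, z), rocking on a trunnion across its middle. Origin on the trunnion axis (its x axis), 62 mm above the bench; its flat top is 10 mm above the origin. Its y axis points to the knob. At the start the knob's end is too low by 0.035 to 0.075 rad (varies); z is vertical when level. Only the foot moves it: it stays put under pressing forces.
- foot_grip (a point): Centre of the round knurled steel knob of the levelling foot, 44 mm diameter and 26 mm tall, axis vertical; this point is on the axis 14 mm above the knob's underside, 86 mm above the bench. It can be gripped from above at any yaw.
- foot (a joint): Angle of the knob (rad), 0 at the start, growing counter-clockwise seen from above, limits -0.6 and 3.0. Counter-clockwise raises the knob's end of the board, by 0.05 rad of tilt per rad of knob, so 0.7 to 1.5 rad levels it. Turning takes about 0.2 N m and it stays where it is left.
- level: Block spirit level: aluminium, black ends, 150 x 50 x 36 mm (x, y, z), about 0.4 kg, upright on the bench left of the jig. Origin at the centre of its underside, x along its length, z up. In its top a green vial slot 50 x 10 mm along x, at y = +6 mm, two black marks across it at x = +-7.5 mm. It may lie either way round on the board and be pressed anywhere on its top.
- level_top (a point): Centre of the spirit level's top face, 36 mm above its underside.
- bubble (a joint): Reading of the bubble (white, 10 mm long, in the level's slot): 0 when centred between the marks; the bubble is then at x = 0 and shifts about 20 mm per unit along the level's x. Stops at +-0.55 (12 mm). It floats to the higher end: about 10 units per rad of tilt of the level along its length, positive when its +x end is higher; it settles in about 1.5 s.
- hexbox1: Hexagonal dark wood sound box standing on end, 88 mm across flats, 130 mm tall; bystander beyond the jig. Origin at the underside's centre.
- hexbox2: Like hexbox1, bystander to the right of the jig. Origin at the underside's centre.
- hexbox3: Like hexbox1, left of the jig's knob end and farther out. Origin at the underside's centre.
- tuner: Turned wooden tuning peg standing on its thick end, 38 mm wide, 110 mm tall; bystander near the robot. Origin at the underside's centre.
- chisel: Chisel-like hand tool with wooden handle, about 200 mm long, lying; bystander in front of the jig.
- mallet: Hammer lying on the far left; bystander.
- gluejar: Glue jar, 64 mm wide, 85 mm tall; bystander at the right. Origin at the underside's centre.
- neck: Straight wooden stick 20 x 300 x 26 mm lying beyond the jig; bystander. Origin at the underside's centre.
Not all that is in view belongs to the job. Of the things like the level, leave any that is yellow; of the rest the smaller one is meant.

How it is judged:
By the outcome, as a careful person would: the job done as asked, in the order asked, and still so for the second after the job is handed in, while the arm keeps its last pose, push and grip.
It also fails if it takes over 72 s, if anything falls off the work surface, if the arm or the gripper's body presses on something with over 40 N, if the wrist force passes 120 N, or if a joint passes its speed limit or range.

## Working session

There is one attempt and no reset: what is moved stays moved. The work goes in short steps, Python scripts to look and compute and a tool call to move; the robot and the scene stay as the last step left them, time stands still between calls to the robot, and variables do not carry over. Pictures are saved under pics/ and viewed, at most 10 in all, crops included, and the job is handed in when it is done.

Besides the shell and the picture viewer there is one more tool, called after "Call:" in YAML: its name, and indented under it one key for each argument. servo_tool: Moves the arm, as the interface text tells. Its arguments: {"type":"object","properties":{"moves":{"type":"array","items":{"type":"array","items":{"type":"number"}}},"claw":{"type":"number"},"force":{"type":"number"}},"required":["moves"]}

```bash
mkdir -p pics; cat > h.py <<'E'
from workcell import *
import numpy as np, cv2
def ray(name,u,v,obs=None):
    c=get_calibration(name)
    d=np.array([(u-c['cx'])/c['fx'],(v-c['cy'])/c['fy'],1.])
    if 'rvec' in c:
        R=cv2.Rodrigues(np.array(c['rvec'],float))[0]; t=np.array(c['tvec'],float).ravel()
        return -R.T@t, R.T@d
    from scipy.spatial.transform import Rotation as Ro
    T=np.array(c['tool_from_camera']); Rt=Ro.from_euler('xyz',obs['tcp_rot'],degrees=True).as_matrix()
    return np.array(obs['ee_pos'])+Rt@T[:3,3], Rt@T[:3,:3]@d
def onplane(name,u,v,z,obs=None):
    o,d=ray(name,u,v,obs); return o+d*(z-o[2])/d[2]
def save(img,f): cv2.imwrite('pics/'+f,img[:,:,::-1])
E
python3 - <<'E'
from h import *
o=get_obs(); print(o)
a=camera('scene');b=camera('side');w=camera('wrist')
np.savez('im0.npz',a=a,b=b,w=w)
save(a,'a0.png');save(b,'b0.png');save(w,'w0.png')
for n in('scene','side'):print(ray(n,280,210))
print(get_calibration('wrist'))
E
```

```text
{'time': 0.0, 'q': array([7.68349578e+01, 5.00940486e+00, 1.00337319e+01, 9.51013930e+01,
       2.20692992e-04, 8.99996326e+01]), 'qd': array([-0.07401459,  0.06056008, -0.0238352 ,  0.04138802, -0.00875563,
        0.01899651]), 'joint_efforts': array([-8.46755847e-04, -5.20387709e+01,  4.64804792e+01,  1.61671301e-02,
       -4.85246710e-05, -7.29650282e-06]), 'ee_pos': array([0.12520833, 0.5353021 , 0.23059289]), 'tcp_rot': array([-1.79922934e+02, -2.21187009e-04,  1.66835325e+02]), 'wrist_force': array([-0.0884979 , -0.64218251, -0.16497459]), 'torque': array([-0.01707301, -0.02911345, -0.01875208]), 'grasp_force': 0.0, 'opening': 0.08554463814904348}
(array([1.28439577, 0.79210633, 0.75974717]), array([-0.6097187 , -0.59528041, -0.52336911]))
(array([ 0.24761242, -1.1513424 ,  0.90874845]), array([ 0.20145094,  0.78519597, -0.58591707]))
{'fx': 334.5099137731149, 'fy': 334.5099137731149, 'cx': 280.1231709736579, 'cy': 208.58467079008702, 'tool_from_camera': array([[-2.01320618e-04, -9.59298309e-01, -2.82394608e-01,
         7.20327559e-02],
       [ 9.99999583e-01, -4.44830947e-04,  7.98191735e-04,
        -7.14230530e-04],
       [-8.91321842e-04, -2.82394329e-01,  9.59297998e-01,
        -1.42827075e-01],
       [ 0.00000000e+00,  0.00000000e+00,  0.00000000e+00,
         1.00000000e+00]])}
```

View pics/a0.png

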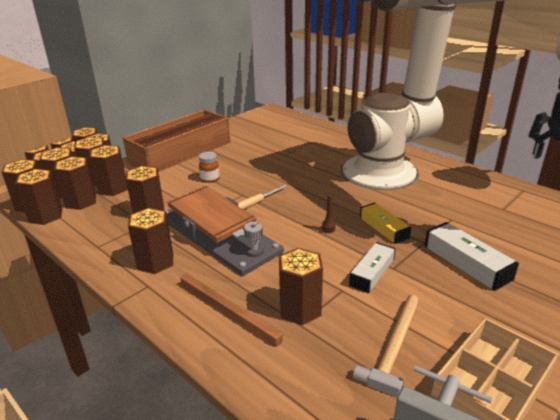

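View pics/b0.png

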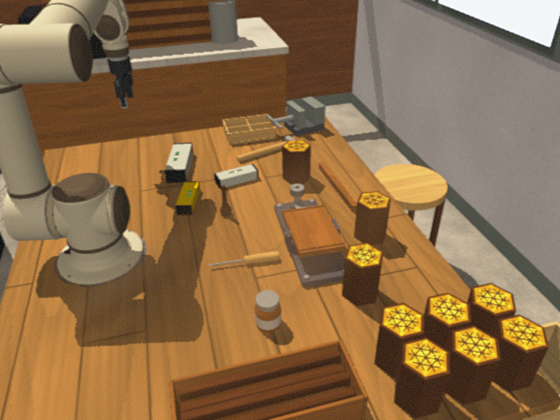

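View pics/w0.png

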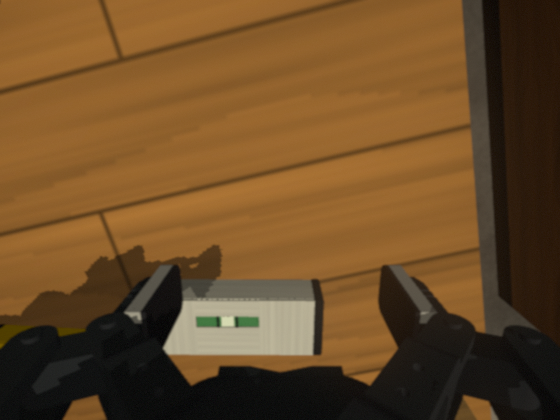

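In the scene view the candidates are the yellow level at (385,222), the large silver one at (472,253) and the small silver one at (372,267), which side shows at (237,176). I choose the small silver one. The jig's board is at (210,213) and its knob at (253,235) in scene. I'll measure these and check the choice in one crop.

```bash
python3 - <<'E'
from h import *
z=np.load('im0.npz')
for k,n,box in(('a','scene',(345,235,400,300)),('b','side',(208,160,262,195))):
    im=z[k];x0,y0,x1,y1=box
    hsv=cv2.cvtColor(im,cv2.COLOR_RGB2HSV)
    c=hsv[y0:y1,x0:x1]
    g=((c[...,0]>40)&(c[...,0]<90)&(c[...,1]>70)).astype(np.uint8)
    ys,xs=np.nonzero(g); print(n,'green',len(xs),xs.mean()+x0,ys.mean()+y0, onplane(n,xs.mean()+x0,ys.mean()+y0,.036))
    w=((c[...,1]<60)&(c[...,2]>150)).astype(np.uint8)
    cn=max(cv2.findContours(w,0,2)[0],key=cv2.contourArea).reshape(-1,2)
    P=np.array([onplane(n,u+x0,v+y0,.036)[:2] for u,v in cn],np.float32)
    print(cv2.minAreaRect(P))
    G=np.array([onplane(n,u+x0,v+y0,.036)[:2] for u,v in zip(xs,ys)],np.float32);print(cv2.fitLine(G,2,0,.01,.01).ravel())
for n,u,v in(('scene',254,226),('side',297,187)): print('knob',onplane(n,u,v,.098))
A=cv2.resize(z['a'][235:295,340:405],None,fx=6,fy=6,interpolation=2)
B=cv2.resize(z['a'][180:272,160:285],None,fx=4,fy=4,interpolation=2)
C=np.zeros((780,500,3),np.uint8);C[:360,:390]=A;C[370:738,:500]=B
C=np.zeros((370,900,3),np.uint8)
C=np.zeros((560,800,3),np.uint8);C[:360,:390]=A
D=cv2.resize(z['b'][178:290,265:360],None,fx=4,fy=4,interpolation=2)
C[:448,400:780]=D;
B2=cv2.resize(z['a'][180:272,160:285],None,fx=2,fy=2,interpolation=2);C[370:554,:250]=B2
save(C,'crop0.png')
E
```

```text
scene green 19 369.63157894736844 269.7894736842105 [0.4948615  0.30599501 0.036     ]
((0.4712090492248535, 0.2993488013744354), (0.1632910817861557, 0.06321048736572266), 10.361654281616211)
[0.9715101  0.23699817 0.49343917 0.30563396]
side green 0 nan nan [nan nan nan]
((0.4573787450790405, 0.2870447039604187), (0.13730014860630035, 0.04953627660870552), 9.705223083496094)<stdin>:8: RuntimeWarning: Mean of empty slice.
  ret = ret.dtype.type(ret / rcount)
Traceback (most recent call last):
cv2.error: OpenCV(4.12.0) /io/opencv/modules/imgproc/src/linefit.cpp:618: error: (-215:Assertion failed) npoints2 >= 0 || npoints3 >= 0 in function 'fitLine'
```

```bash
python3 - <<'E'
from h import *
z=np.load('im0.npz')
for n,u,v in(('scene',254,226),('side',297,187)): print('knob',onplane(n,u,v,.098))
C=np.zeros((560,800,3),np.uint8);C[:360,:390]=cv2.resize(z['a'][235:295,340:405],None,fx=6,fy=6,interpolation=2)
C[:448,400:780]=cv2.resize(z['b'][178:290,265:360],None,fx=4,fy=4,interpolation=2)
C[370:554,:250]=cv2.resize(z['a'][180:272,160:285],None,fx=2,fy=2,interpolation=2)
save(C,'crop0.png')
E
```

```text
knob [0.60902823 0.04333493 0.098     ]
knob [0.60974883 0.03900267 0.098     ]
```

View pics/crop0.png

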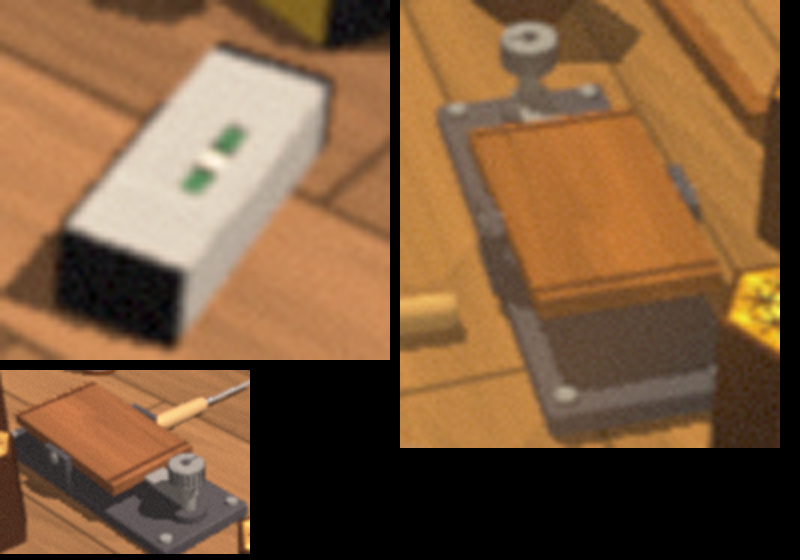

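The crop confirms the small plain silver level, with its vial slot at crop (214,160). The knob top is at scene (253.5,226) and the board's corners are clear in side. Next I compute the poses.

```bash
python3 - <<'E'
from h import *
print('vial',onplane('scene',340+214/6,235+160/6,.036)[:2])
L=np.array([onplane('scene',340+u/6,235+v/6,.036)[:2] for u,v in((220,46),(330,80),(185,270),(65,232))])
print(L,L.mean(0)); 
d=(L[0]+L[1]-L[2]-L[3]);print(np.degrees(np.arctan2(d[1],d[0])),np.linalg.norm(d)/2,np.linalg.norm(L[0]-L[1]),np.linalg.norm(L[2]-L[3]))
B=np.array([onplane('side',265+(u-400)/4,178+v/4,z)[:2] for u,v,z in((473,132,.066),(632,113,.066),(717,262,.078),(540,293,.078))])
print(B,B.mean(0));d=(B[0]+B[1]-B[2]-B[3]);print(np.degrees(np.arctan2(d[1],d[0])),np.linalg.norm(d)/2)
k=np.array([.6094,.0412]);d=k-B.mean(0);print(d,np.linalg.norm(d),np.degrees(np.arctan2(d[1],d[0])))
E
```

```text
vial [0.46000435 0.29884705]
[[0.39379048 0.25667679]
 [0.38400463 0.30344515]
 [0.52339831 0.32911922]
 [0.53529011 0.28241876]] [0.45912088 0.29291498]
-169.62714070644608 0.14278012962000947 0.047781188167723886 0.04819074526832253
[[ 0.54548181 -0.02977039]
 [ 0.66917701 -0.04053337]
 [ 0.66032966 -0.23785278]
 [ 0.53544719 -0.23478887]] [ 0.60260892 -0.13573635]
87.31304489761757 0.20139036015137413
[0.00679108 0.17693635] 0.17706662913145296 87.80198165744285
```

Call:
servo_tool:
  moves:
    - [33.5, -24.2, -5, 0.41]
    - [33.5, -24.2, -5, 0.41]
    - [33.5, -24.2, -5, 0.41]
    - [33.5, -24.2, -5, 0.41]
    - [33.5, -24.2, -5, 0.41]
    - [33.5, -24.2, -5, 0.41]
    - [33.5, -24.2, -5, 0.41]
    - [33.5, -24.2, -5, 0.41]
    - [33.5, -24.2, -5, 0.41]
    - [33.5, -24.2, -5, 0.41]
    - [33.5, -24.2, -5, 0.41]
    - [33.5, -24.2, -5, 0.41]
    - [33.5, -24.2, -5, 0.41]
    - [33.5, -24.2, -5, 0.41]
  claw: 0
  force: 30

```text
time: 1.32
ee_pos: [0.4595, 0.2942, 0.1814]
tcp_rot: [180.0, -0.0, -169.6]
wrist_force: [-0.4, -0.4, 0.1]
opening: 0.0854
grasp_force: 0.0
```

```bash
python3 - <<'E'
from h import *
o=get_obs(); print(o['time'],o['ee_pos'],o['tcp_rot'],o['q'])
w=camera('wrist'); np.savez('im1.npz',w=w); save(w,'w1.png')
hsv=cv2.cvtColor(w,cv2.COLOR_RGB2HSV)
g=((hsv[...,0]>40)&(hsv[...,0]<90)&(hsv[...,1]>70)).astype(np.uint8)
ys,xs=np.nonzero(g);print(len(xs))
P=np.array([onplane('wrist',u,v,.036,o)[:2] for u,v in zip(xs,ys)],np.float32)
print(P.min(0),P.max(0),cv2.minAreaRect(P))
m=((hsv[...,1]<50)&(hsv[...,2]>130)).astype(np.uint8)
c=max(cv2.findContours(m,0,2)[0],key=cv2.contourArea).reshape(-1,2)
P=np.array([onplane('wrist',u,v,.036,o)[:2] for u,v in c],np.float32);print(cv2.minAreaRect(P))
E
```

```text
1.3167 [0.45954164 0.29416483 0.18140045] [ 1.79986992e+02 -1.69145673e-02 -1.69636777e+02] [3.26147549e+01 3.63122553e+00 3.11715697e+00 8.94966605e+01
 1.84445656e-02 2.22515321e+01]
1154
[0.4331299 0.0365213] [0.7611697 0.6398254] ((0.572095513343811, 0.3142200708389282), (0.2803020179271698, 0.6125969290733337), 10.255851745605469)
((0.45841658115386963, 0.2897837162017822), (0.13609579205513, 0.048214130103588104), 10.350914001464844)
```

View pics/w1.png

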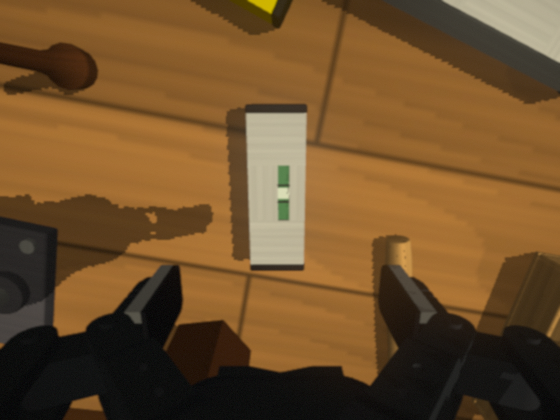

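The wrist view shows the level at (276,187), aligned with the tool, and no clutter near the fingers. The tip of hexbox3 is at (205,325), so I check its clearance.

```bash
python3 - <<'E'
from h import *
for n,u,v in(('scene',301,263),('side',297,147),('scene',150,221),('side',374,200),('scene',144,176),('side',364,256)): print(n,onplane(n,u,v,.13))
E
```

```text
scene [0.67314654 0.25200556 0.13      ]
side [0.66870971 0.23445418 0.13      ]
scene [ 0.79108368 -0.12003007  0.13      ]
side [ 0.78806539 -0.13726744  0.13      ]
scene [ 0.67049078 -0.32932115  0.13      ]
side [ 0.66345726 -0.3533023   0.13      ]
```

Call:
servo_tool:
  moves:
    - [0, -0.35, -4, 0]
    - [0, -0.35, -8, 0]
    - [0, -0.35, -11, 0]
    - [0, -0.35, -14, 0]
    - [0, -0.35, -16, 0]
    - [0, -0.35, -17.2, 0]
    - [0, -0.35, -17.8, 0]
    - [0, -0.35, -17.8, 0]
    - [0, -0.35, -17.8, 0]

```text
time: 2.12
ee_pos: [0.4606, 0.2908, 0.0045]
tcp_rot: [180.0, 0.1, -169.6]
wrist_force: [0.6, 0.1, -0.4]
opening: 0.0853
grasp_force: 0.0
```

Call:
servo_tool:
  moves:
    - [0, 0, 0, 0]
    - [0, 0, 0, 0]
    - [0, 0, 0, 0]
    - [0, 0, 0, 0]
    - [0, 0, 0, 0]
    - [0, 0, 0, 0]
    - [0, 0, 0, 0]
    - [0, 0, 0, 0]
    - [0, 0, 0, 0]
    - [0, 0, 0, 0]
  claw: 1
  force: 30

```text
time: 2.95
ee_pos: [0.4609, 0.2906, 0.0045]
tcp_rot: [179.9, 0.1, -169.7]
wrist_force: [-2.0, 1.1, 5.7]
opening: 0.0497
grasp_force: 32.5
```

Call:
servo_tool:
  moves:
    - [0, 0, 1, 0]
    - [0, 0, 4, 0]
    - [0, 0, 8, 0]
    - [0, 0, 12, 0]
    - [0, 0, 15, 0]
    - [0, 0, 16, 0]
    - [0, 0, 16, 0]

```text
time: 3.53
ee_pos: [0.4612, 0.2905, 0.166]
tcp_rot: [179.9, 0.2, -169.7]
wrist_force: [0.3, 0.7, -4.7]
opening: 0.0495
grasp_force: 33.4
```

Call:
servo_tool:
  moves:
    - [1, -2, 0, -0.1]
    - [2, -5, 0, -0.2]
    - [3, -8.5, 0, -0.32]
    - [4, -12, 0, -0.44]
    - [5, -15.5, 0, -0.56]
    - [6, -19, 0, -0.68]
    - [7.2, -22.5, 0, -0.8]
    - [8.4, -26, 0, -0.92]
    - [9.6, -29.5, 0, -1.04]
    - [10.8, -33, 0, -1.16]
    - [12, -36, 0, -1.28]
    - [13, -39, 0, -1.4]
    - [13.8, -41, 0, -1.52]
    - [14.2, -42.4, 0, -1.64]
    - [14.2, -42.6, 0, -1.74]
    - [14.2, -42.6, 0, -1.79]
    - [14.2, -42.6, 0, -1.79]
    - [14.2, -42.6, 0, -1.79]
    - [14.2, -42.6, 0, -1.79]

```text
time: 5.12
ee_pos: [0.6018, -0.1357, 0.1617]
tcp_rot: [-179.9, -0.0, 87.9]
wrist_force: [-0.3, -0.4, -4.0]
opening: 0.0494
grasp_force: 33.4
```

```bash
python3 - <<'E'
from h import *
o=get_obs(); print(o['time'],o['ee_pos'],o['tcp_rot'],o['q'],o['opening'])
w=camera('wrist');s=camera('side');a=camera('scene'); np.savez('im2.npz',w=w,s=s,a=a,p=o['ee_pos'],r=o['tcp_rot'])
C=np.zeros((560,800,3),np.uint8);C[:420,:560]=w;C[:300,562:800]=cv2.resize(s[130:280,260:379],None,fx=2,fy=2)
C[302:542,562:800]=cv2.resize(a[130:250,160:279],None,fx=2,fy=2)
save(C,'c2.png')
E
```

```text
5.1167 [ 0.60176329 -0.13567204  0.16172164] [-1.79874232e+02 -2.21493904e-02  8.78923208e+01] [-1.27047032e+01  1.35266414e+01  1.20339845e+01  8.86350394e+01
 -1.35716945e-03  7.94029532e+01] 0.04941054479235179
```

View pics/c2.png

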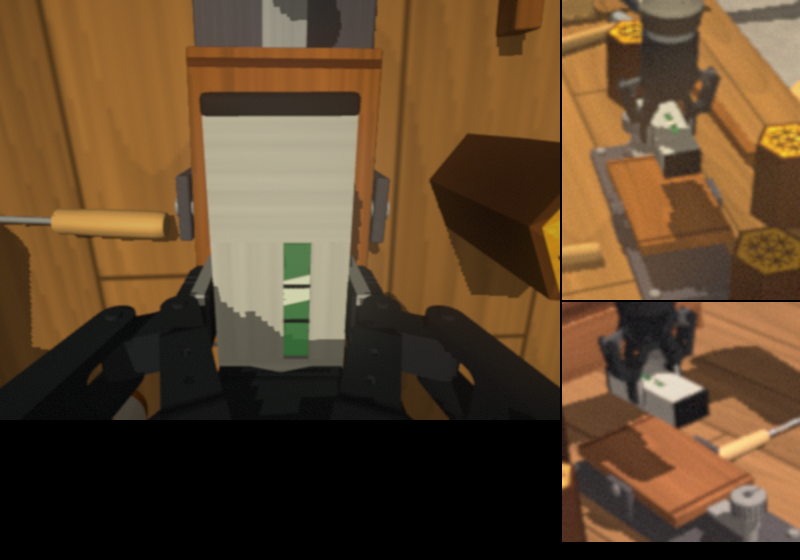

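The level is held straight over the board. The board's knob-end corners are at (188,48) and (382,48), and the cheeks span rows 170-242 at columns 191 and 372.

```bash
python3 - <<'E'
from h import *
z=np.load('im2.npz');o={'ee_pos':z['p'],'tcp_rot':z['r']}
f=lambda u,v,h:onplane('wrist',u,v,h,o)[:2]
a,b=f(188,48,.066),f(382,48,.066);print(a,b,np.linalg.norm(a-b),(a+b)/2,np.degrees(np.arctan2(*(b-a)[::-1])))
e=np.radians(87.7);y=np.array([np.cos(e),np.sin(e)]);print('centre from edge',(a+b)/2-.11*y)
for p in((192,170),(192,241),(372,172),(372,243)):print(f(*p,.07))
# level in grip, underside height? top at tcp+~.032
h=z['p'][2]+.0315
a,b=f(203,115,h),f(357,115,h);print('lvl',a,b,np.linalg.norm(a-b),(a+b)/2,np.degrees(np.arctan2(*(b-a)[::-1])))
a,b=f(201,93,h),f(360,93,h);print('end mid',(a+b)/2,(a+b)/2-.075*y)
E
```

```text
[ 0.5452979  -0.02324874] [ 0.67158295 -0.02798516] 0.1263738417175219 [ 0.60844043 -0.02561695] -2.1479151640430287
centre from edge [ 0.60402593 -0.13552833]
[ 0.54008307 -0.10260674]
[ 0.53408501 -0.15632235]
[ 0.66730478 -0.10867404]
[ 0.66948418 -0.16278129]
lvl [ 0.57948948 -0.06494276] [ 0.62883013 -0.0667665 ] 0.049374343708301204 [ 0.60415981 -0.06585463] -2.116813832277793
end mid [ 0.60456418 -0.05919107] [ 0.6015543  -0.13413065]
```

Call:
servo_tool:
  moves:
    - [0.1, 0, -2, 0]
    - [0.2, 0, -4, 0]
    - [0.2, 0, -5.5, 0]
    - [0.2, 0, -6.6, 0]
    - [0.2, 0, -7.2, 0]
    - [0.2, 0, -7.6, 0]
    - [0.2, 0, -7.7, 0]
    - [0.2, 0, -7.8, 0]
    - [0.2, 0, -7.9, 0]
    - [0.2, 0, -7.95, 0]
    - [0.2, 0, -8, 0]
    - [0.2, 0, -8, 0]
  force: 20

```text
time: 6.27
ee_pos: [0.6044, -0.136, 0.0835]
tcp_rot: [180.0, 0.0, 87.8]
wrist_force: [-0.7, -0.1, -4.3]
opening: 0.0494
grasp_force: 33.3
```

Call:
servo_tool:
  moves:
    - [0, 0, -0.05, 0]
    - [0, 0, -0.1, 0]
    - [0, 0, -0.15, 0]
    - [0, 0, -0.2, 0]
    - [0, 0, -0.25, 0]
    - [0, 0, -0.3, 0]
    - [0, 0, -0.35, 0]
    - [0, 0, -0.35, 0]
  claw: 1
  force: 20

```text
time: 6.93
ee_pos: [0.6044, -0.1358, 0.0804]
tcp_rot: [180.0, -0.0, 87.8]
wrist_force: [-1.4, 3.1, 1.7]
opening: 0.0494
grasp_force: 34.1
```

Call:
servo_tool:
  moves:
    - [0, 0, -0.04, 0]
    - [0, 0, -0.08, 0]
    - [0, 0, -0.12, 0]
    - [0, 0, -0.12, 0]

```text
time: 7.27
ee_pos: [0.6046, -0.1355, 0.0789]
tcp_rot: [180.0, -0.0, 87.8]
wrist_force: [-0.3, 4.3, 2.7]
opening: 0.0494
grasp_force: 34.3
```

It is pivoting gently in the grip, so I continue.

Call:
servo_tool:
  moves:
    - [0, 0, -0.04, 0]
    - [0, 0, -0.08, 0]
    - [0, 0, -0.12, 0]
    - [0, 0, -0.15, 0]
    - [0, 0, -0.15, 0]

```text
time: 7.68
ee_pos: [0.6047, -0.1354, 0.0774]
tcp_rot: [179.9, -0.0, 87.8]
wrist_force: [-0.6, 5.6, 3.8]
opening: 0.0496
grasp_force: 34.3
```

Call:
servo_tool:
  moves:
    - [0, 0, -0.04, 0]
    - [0, 0, -0.08, 0]
    - [0, 0, -0.1, 0]
    - [0, 0, -0.1, 0]

```text
time: 8.02
ee_pos: [0.6048, -0.1355, 0.0766]
tcp_rot: [179.9, -0.0, 87.8]
wrist_force: [0.7, 5.3, 3.2]
opening: 0.0496
grasp_force: 34.5
```

Call:
servo_tool:
  moves:
    - [0, 0, -0.04, 0]
    - [0, 0, -0.08, 0]
    - [0, 0, -0.1, 0]
    - [0, 0, -0.1, 0]

```text
time: 8.35
ee_pos: [0.6048, -0.1355, 0.0765]
tcp_rot: [179.9, -0.0, 87.8]
wrist_force: [-2.8, 5.7, 9.6]
opening: 0.0492
grasp_force: 35.2
```

```bash
python3 - <<'E'
from h import *
o=get_obs(); print(o['time'],o['ee_pos'],o['wrist_force'],o['torque'])
s=camera('side');a=camera('scene');w=camera('wrist')
C=np.zeros((600,800,3),np.uint8)
C[:360,:400]=cv2.resize(a[180:270,170:270],None,fx=4,fy=4);C[:360,402:762]=cv2.resize(s[190:280,270:360],None,fx=4,fy=4)
C[362:572,:280]=cv2.resize(w,(280,210))
save(C,'c3.png')
E
```

```text
8.35 [ 0.6047596  -0.1354566   0.07648234] [-2.75749937  5.68104646  9.56247608] [ 0.79930465  0.8082044  -0.08963686]
```

View pics/c3.png

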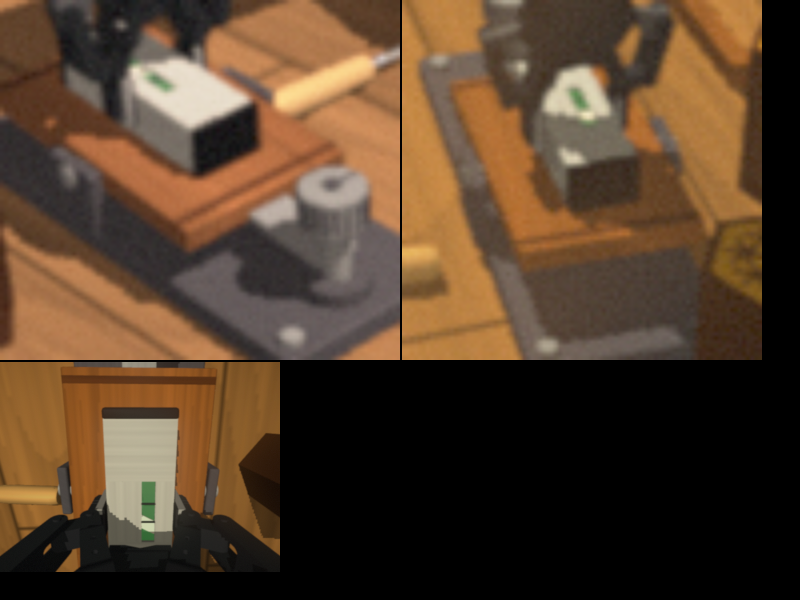

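The level lies flat on the board, bubble at its upper end. I ease the force and let go.

Call:
servo_tool:
  moves:
    - [0, 0, 0.05, 0]
    - [0, 0, 0.08, 0]
    - [0, 0, 0.08, 0]

```text
time: 8.75
ee_pos: [0.6048, -0.1355, 0.0765]
tcp_rot: [179.9, -0.0, 87.8]
wrist_force: [-0.8, 5.8, 4.0]
opening: 0.0498
grasp_force: 34.5
```

Call:
servo_tool:
  moves:
    - [0, 0, 0, 0]
    - [0, 0, 0, 0]
    - [0, 0, 0, 0]
    - [0, 0, 0, 0]
    - [0, 0, 0, 0]
    - [0, 0, 0, 0]
    - [0, 0, 2, 0]
    - [0, 0, 5, 0]
    - [0, 0, 9, 0]
    - [0, 0, 12, 0]
    - [0, 0, 12, 0]
    - [0, 0, 12, 0]
  claw: 0

```text
time: 9.75
ee_pos: [0.6052, -0.1362, 0.1981]
tcp_rot: [179.8, 0.0, 87.8]
wrist_force: [0.8, -0.1, -0.5]
opening: 0.0853
grasp_force: 0.0
```

```bash
cat > bub.py <<'E'
from h import *
def bub(f=None):
    o=get_obs(); w=camera('wrist')
    if f: save(w,f)
    hsv=cv2.cvtColor(w,cv2.COLOR_RGB2HSV)
    g=((hsv[...,0]>40)&(hsv[...,0]<90)&(hsv[...,1]>80)).astype(np.uint8)
    g=cv2.morphologyEx(g,cv2.MORPH_CLOSE,np.ones((25,3),np.uint8))
    n,l,st,ce=cv2.connectedComponentsWithStats(g)
    k=[i for i in range(1,n) if st[i,2]<st[i,3] and st[i,4]>300]
    i=min(k,key=lambda i:abs(ce[i][0]-280)); x,y,ww,hh,_=st[i]
    print('slot',st[i],'t',o['time'])
    px=w[y-3:y+hh+3,x+ww//2-2:x+ww//2+3].mean(1)   # column profile
    mn=px.min(1); br=np.nonzero(mn>120)[0]+y-3; dk=np.nonzero(px.max(1)<60)[0]+y-3
    P=lambda v:onplane('wrist',x+ww/2,v,.108,o)[1]
    print('bright',br.min() if len(br) else 0,br.max() if len(br) else 0,'dark',dk)
    print('slot y',P(y),P(y+hh),'bub y',P(br.mean()) if len(br) else 0)
    print(px.astype(int)[:,:].tolist() if len(br)==0 else mn.astype(int).tolist())
if __name__=='__main__': import sys; bub(sys.argv[1])
E
python3 bub.py w4.png
```

```text
slot [282 175  12  65 745] t 9.75
bright 172 242 dark []
slot y -0.10905116484941102 -0.1581804425504289 bub y -0.14160015717904323
[170, 162, 136, 104, 89, 87, 87, 87, 86, 86, 86, 86, 85, 86, 85, 86, 87, 85, 86, 86, 85, 86, 86, 85, 82, 72, 60, 61, 71, 77, 83, 86, 85, 84, 84, 84, 84, 84, 84, 84, 84, 84, 87, 102, 116, 109, 87, 115, 170, 192, 195, 194, 194, 194, 193, 194, 193, 192, 185, 165, 136, 108, 90, 84, 83, 83, 83, 84, 98, 127, 152]
```

View pics/w4.png

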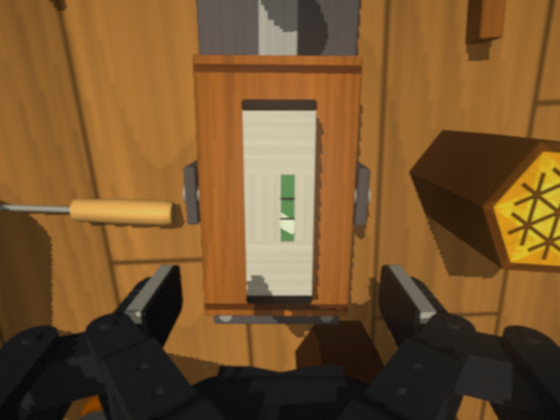

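The level lies straight on the middle of the board. Its marks are at rows 199 and 218 and the bubble is near row 226, at its stop toward the far end. The knob therefore needs 1.1 to 1.5 rad, so I go to it.

Call:
servo_tool:
  moves:
    - [0.1, 3, 0, -0.11]
    - [0.2, 7, 0, -0.22]
    - [0.3, 11, 0, -0.33]
    - [0.4, 14.5, 0, -0.44]
    - [0.5, 17, 0, -0.54]
    - [0.5, 17.7, 0, -0.62]
    - [0.5, 17.7, 0, -0.65]
    - [0.5, 17.7, 0, -0.65]
    - [0.5, 17.7, 0, -0.65]

```text
time: 10.55
ee_pos: [0.6088, 0.0411, 0.1944]
tcp_rot: [-179.9, 0.1, 50.6]
wrist_force: [0.1, -0.3, -0.2]
opening: 0.0852
grasp_force: 0.0
```

```bash
python3 - <<'E'
from h import *
o=get_obs(); print(o['ee_pos'],o['tcp_rot'])
w=camera('wrist'); save(w,'w5.png')
E
```

```text
[0.60878619 0.04106841 0.19444379] [-1.79910223e+02  8.79269847e-02  5.06124563e+01]
```

View pics/w5.png

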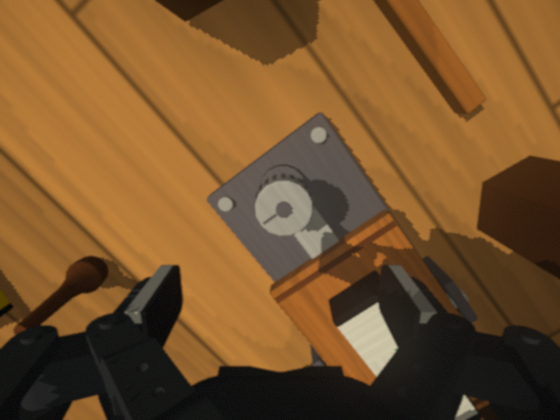

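The knob's top is centred at (284,208).

```bash
python3 - <<'E'
from h import *
o=get_obs(); print(onplane('wrist',284,208,.098,o),o['ee_pos'])
E
```

```text
[0.61177606 0.03982478 0.098     ] [0.60892513 0.04076401 0.19475463]
```

Call:
servo_tool:
  moves:
    - [0.2, 0, -3, 0]
    - [0.2, 0, -6.5, 0]
    - [0.2, 0, -9.5, 0]
    - [0.2, 0, -11.4, 0]
    - [0.2, 0, -12.3, 0]
    - [0.2, 0, -12.5, 0]
    - [0.2, 0, -12.5, 0]

```text
time: 11.18
ee_pos: [0.6113, 0.0407, 0.0711]
tcp_rot: [-180.0, 0.0, 50.5]
wrist_force: [0.1, 0.1, -0.6]
opening: 0.0855
grasp_force: 0.0
```

Call:
servo_tool:
  moves:
    - [0, 0, 0, 0]
    - [0, 0, 0, 0]
    - [0, 0, 0, 0]
    - [0, 0, 0, 0]
    - [0, 0, 0, 0]
    - [0, 0, 0, 0]
    - [0, 0, 0, 0]
    - [0, 0, 0, 0]
    - [0, 0, 0, 0]
    - [0, 0, 0, 0]
  claw: 1
  force: 50

```text
time: 12.02
ee_pos: [0.6118, 0.0412, 0.0724]
tcp_rot: [179.9, -0.1, 50.5]
wrist_force: [-1.6, 0.7, 5.6]
opening: 0.0425
grasp_force: 50.4
```

Call:
servo_tool:
  moves:
    - [0, 0, 0, 0.1]
    - [0, 0, 0, 0.2]
    - [0, 0, 0, 0.3]
    - [0, 0, 0, 0.4]
    - [0, 0, 0, 0.5]
    - [0, 0, 0, 0.6]
    - [0, 0, 0, 0.7]
    - [0, 0, 0, 0.8]
    - [0, 0, 0, 0.9]
    - [0, 0, 0, 1]
    - [0, 0, 0, 1.1]
    - [0, 0, 0, 1.2]
    - [0, 0, 0, 1.25]
    - [0, 0, 0, 1.3]
    - [0, 0, 0, 1.3]
    - [0, 0, 0, 1.3]

```text
time: 13.35
ee_pos: [0.6108, 0.0412, 0.0724]
tcp_rot: [180.0, -0.0, 125.1]
wrist_force: [-6.5, -0.5, 8.0]
opening: 0.0427
grasp_force: 50.7
```

Call:
servo_tool:
  moves:
    - [0, 0, 0, 0]
    - [0, 0, 0, 0]
    - [0, 0, 0, 0]
    - [0, 0, 0, 0]
    - [0, 0, 0, 0]
    - [0, 0, 0, 0]
    - [0, 0, 3, 0]
    - [0, 0, 6, 0]
    - [0, 0, 9, 0]
    - [0, 0, 12, 0]
    - [0, -3, 12.5, -0.1]
    - [0, -6, 12.5, -0.2]
    - [-0.2, -10, 12.5, -0.32]
    - [-0.4, -14, 12.5, -0.44]
    - [-0.7, -17, 12.5, -0.54]
    - [-0.8, -17.7, 12.5, -0.62]
    - [-0.8, -17.7, 12.5, -0.65]
    - [-0.8, -17.7, 12.5, -0.65]
    - [-0.8, -17.7, 12.5, -0.65]
  claw: 0

```text
time: 14.93
ee_pos: [0.6033, -0.136, 0.1958]
tcp_rot: [-180.0, -0.0, 87.8]
wrist_force: [-0.9, 0.3, 0.5]
opening: 0.0852
grasp_force: 0.0
```

```bash
python3 bub.py w6.png
```

```text
slot [285 181  13  64 769] t 14.9333
bright 178 247 dark []
slot y -0.11269628575534893 -0.1610426727584631 bub y -0.13580907073186363
[165, 153, 120, 89, 82, 82, 83, 83, 83, 83, 83, 82, 82, 83, 82, 82, 82, 82, 83, 82, 83, 82, 83, 82, 76, 62, 61, 105, 156, 183, 190, 190, 189, 190, 189, 190, 189, 190, 190, 189, 179, 146, 103, 80, 69, 58, 56, 66, 74, 79, 80, 81, 80, 81, 81, 81, 81, 81, 80, 80, 81, 81, 80, 81, 81, 80, 87, 110, 138, 154]
```

Call:
servo_tool:
  moves:
    - [0, 0, -2, 0]
    - [0, 0, -4, 0]
    - [0, 0, -5, 0]
    - [0, 0, -5, 0]
    - [0, 0, -5, 0]
    - [0, 0, -5, 0]
    - [0, 0, -5, 0]
    - [0, 0, -5, 0]
    - [0, 0, -5, 0]
    - [0, 0, -5, 0]
    - [0, 0, -5, 0]
    - [0, 0, -5, 0]
    - [0, 0, -5, 0]
    - [0, 0, -5, 0]
    - [0, 0, -5, 0]
    - [0, 0, -5, 0]
    - [0, 0, -5, 0]
    - [0, 0, -5, 0]
    - [0, 0, -5, 0]
    - [0, 0, -5, 0]

```text
time: 16.65
ee_pos: [0.6033, -0.1359, 0.1459]
tcp_rot: [180.0, 0.0, 87.8]
wrist_force: [0.3, -0.6, 0.3]
opening: 0.0853
grasp_force: 0.0
```

```bash
python3 bub.py w7.png
```

```text
slot [ 285  199   17   78 1194] t 16.65
bright 196 279 dark []
slot y -0.11249218912053914 -0.16079417720835065 bub y -0.13573338046866557
[156, 144, 111, 83, 78, 79, 80, 79, 79, 79, 79, 79, 79, 79, 79, 78, 78, 78, 79, 78, 78, 79, 78, 79, 78, 78, 78, 79, 78, 73, 60, 51, 60, 105, 155, 176, 181, 180, 180, 179, 180, 180, 180, 179, 180, 180, 180, 180, 179, 165, 126, 87, 75, 73, 62, 51, 50, 58, 67, 73, 76, 76, 75, 76, 75, 76, 75, 76, 75, 75, 76, 75, 75, 75, 75, 75, 75, 76, 75, 75, 82, 98, 120, 140]
```

The bubble (rows 229–246) sits between the marks (rows 227 and 252) but about 0.8 mm toward the knob. I'll trim the knob by about −0.07 rad.

Call:
servo_tool:
  moves:
    - [0.2, 4, 0, 0]
    - [0.4, 8, 0, 0]
    - [0.6, 12, 0, 0]
    - [0.8, 15, 0, 0]
    - [0.8, 17.2, 0, 0]
    - [0.8, 17.7, 0, 0]
    - [0.8, 17.7, -3, 0]
    - [0.8, 17.7, -5.5, 0]
    - [0.8, 17.7, -7, 0]
    - [0.8, 17.7, -7.4, 0]
    - [0.8, 17.7, -7.4, 0]

```text
time: 17.62
ee_pos: [0.6106, 0.0404, 0.0708]
tcp_rot: [-179.9, 0.0, 87.7]
wrist_force: [-0.5, 0.3, -0.4]
opening: 0.0855
grasp_force: 0.0
```

Call:
servo_tool:
  moves:
    - [0, 0, 0, 0]
    - [0, 0, 0, 0]
    - [0, 0, 0, 0]
    - [0, 0, 0, 0]
    - [0, 0, 0, 0]
    - [0, 0, 0, 0]
    - [0, 0, 0, 0]
    - [0, 0, 0, 0]
    - [0, 0, 0, 0]
    - [0, 0, 0, 0]
    - [0, 0, 0, -0.03]
    - [0, 0, 0, -0.07]
    - [0, 0, 0, -0.07]
    - [0, 0, 0, -0.07]
    - [0, 0, 0, -0.07]
  claw: 1

```text
time: 18.87
ee_pos: [0.6113, 0.0409, 0.0736]
tcp_rot: [179.9, -0.0, 83.7]
wrist_force: [-4.9, -0.2, 7.5]
opening: 0.0423
grasp_force: 51.0
```

Call:
servo_tool:
  moves:
    - [0, 0, 0, 0]
    - [0, 0, 0, 0]
    - [0, 0, 0, 0]
    - [0, 0, 0, 0]
    - [0, 0, 0, 0]
    - [0, 0, 0, 0]
    - [0, 0, 2, 0]
    - [0, 0, 5, 0]
    - [0, 0, 7.4, 0]
    - [0, -1, 7.4, 0.02]
    - [-0.2, -4, 7.4, 0.05]
    - [-0.4, -8, 7.4, 0.07]
    - [-0.6, -12, 7.4, 0.07]
    - [-0.8, -15.5, 7.4, 0.07]
    - [-0.8, -17.5, 7.4, 0.07]
    - [-0.8, -17.7, 7.4, 0.07]
    - [-0.8, -17.7, 7.4, 0.07]
    - [-0.8, -17.7, 7.4, 0.07]
    - [-0.8, -17.7, 7.4, 0.07]
    - [-0.8, -17.7, 7.4, 0.07]
  claw: 0

```text
time: 20.53
ee_pos: [0.6034, -0.1347, 0.1459]
tcp_rot: [180.0, -0.0, 87.9]
wrist_force: [-0.1, 1.0, -0.2]
opening: 0.0855
grasp_force: 0.0
```

```bash
python3 bub.py w8.png
```

```text
slot [ 285  201   17   78 1191] t 20.5333
bright 198 281 dark []
slot y -0.11240285011288823 -0.1608829928112063 bub y -0.1357285988031412
[156, 142, 107, 78, 76, 78, 79, 79, 79, 79, 79, 79, 78, 78, 79, 79, 79, 79, 78, 79, 79, 78, 78, 79, 78, 78, 78, 79, 78, 73, 59, 50, 55, 76, 120, 162, 179, 180, 180, 179, 180, 180, 180, 180, 180, 179, 180, 180, 180, 179, 163, 120, 83, 71, 59, 49, 51, 61, 69, 74, 76, 76, 76, 76, 75, 77, 75, 75, 76, 76, 75, 75, 75, 75, 75, 74, 75, 74, 75, 76, 84, 102, 124, 143]
```

The bubble is now within about 0.4 mm of centre (0.02 units). I shut the fingers and press.

Call:
servo_tool:
  moves:
    - [-0.2, 0, 0, 0]
    - [-0.3, 0, 0, 0]
    - [-0.3, 0, 0, 0]
    - [-0.3, 0, 0, 0]
    - [-0.3, 0, 0, 0]
    - [-0.3, 0, 0, 0]
    - [-0.3, 0, 0, 0]
    - [-0.3, 0, 0, 0]
    - [-0.3, 0, 0, 0]
    - [-0.3, 0, 0, 0]
    - [-0.3, 0, 0, 0]
    - [-0.3, 0, -1, 0]
    - [-0.3, 0, -2, 0]
    - [-0.3, 0, -2.8, 0]
    - [-0.3, 0, -3.2, 0]
    - [-0.3, 0, -3.2, 0]
    - [-0.3, 0, -3.2, 0]
  claw: 1
  force: 20

```text
time: 22.0
ee_pos: [0.6, -0.1359, 0.1135]
tcp_rot: [-180.0, -0.0, 87.8]
wrist_force: [-0.6, 0.2, 0.7]
opening: 0.0002
grasp_force: 0.0
```

Call:
servo_tool:
  moves:
    - [0, 0, -0.1, 0]
    - [0, 0, -0.2, 0]
    - [0, 0, -0.3, 0]
    - [0, 0, -0.4, 0]
    - [0, 0, -0.4, 0]

```text
time: 22.42
ee_pos: [0.6003, -0.136, 0.1098]
tcp_rot: [-180.0, 0.0, 87.8]
wrist_force: [-0.2, 0.3, 0.2]
opening: -0.0002
grasp_force: 0.0
```

Call:
servo_tool:
  moves:
    - [0, 0, -0.05, 0]
    - [0, 0, -0.1, 0]
    - [0, 0, -0.15, 0]
    - [0, 0, -0.2, 0]
    - [0, 0, -0.2, 0]

```text
time: 22.83
ee_pos: [0.6003, -0.136, 0.1081]
tcp_rot: [180.0, 0.0, 87.8]
wrist_force: [-1.2, 0.5, 1.8]
opening: 0.0001
grasp_force: 0.9
```

Call:
servo_tool:
  moves:
    - [0, 0, -0.03, 0]
    - [0, 0, -0.06, 0]
    - [0, 0, -0.06, 0]
    - [0, 0, -0.06, 0]

```text
time: 23.17
ee_pos: [0.6004, -0.136, 0.1081]
tcp_rot: [180.0, 0.0, 87.8]
wrist_force: [-1.2, -0.1, 5.4]
opening: 0.0
grasp_force: 2.9
```

Call:
servo_tool:
  moves:
    - [0, 0, -0.04, 0]
    - [0, 0, -0.07, 0]
    - [0, 0, -0.07, 0]
    - [0, 0, -0.07, 0]
    - [0, 0, -0.07, 0]
    - [0, 0, -0.07, 0]

```text
time: 23.67
ee_pos: [0.6004, -0.136, 0.108]
tcp_rot: [179.9, 0.0, 87.8]
wrist_force: [-4.7, 1.3, 10.4]
opening: 0.0003
grasp_force: 5.0
```

Call:
servo_tool:
  moves:
    - [0, 0, 0, 0]
    - [0, 0, 0, 0]
    - [0, 0, 0, 0]
    - [0, 0, 0, 0]
    - [0, 0, 0, 0]
    - [0, 0, 0, 0]
    - [0, 0, 0, 0]
    - [0, 0, 0, 0]
    - [0, 0, 0, 0]
    - [0, 0, 0, 0]
    - [0, 0, 0, 0]
    - [0, 0, 0, 0]
    - [0, 0, 0, 0]
    - [0, 0, 0, 0]
    - [0, 0, 0, 0]
    - [0, 0, 0, 0]
    - [0, 0, 0, 0]
    - [0, 0, 0, 0]

```text
time: 25.17
ee_pos: [0.6004, -0.136, 0.108]
tcp_rot: [179.9, 0.0, 87.8]
wrist_force: [-3.8, -0.1, 9.5]
opening: 0.0001
grasp_force: 5.0
```

```bash
python3 - <<'E'
from h import *
F=[]
C=np.zeros((600,800,3),np.uint8)
w=camera('wrist');F.append(get_obs()['wrist_force']);s=camera('side');F.append(get_obs()['wrist_force']);a=camera('scene');F.append(get_obs()['wrist_force'])
print(np.round(F,1),get_obs()['time'])
C[:420,:560]=w;C[:238,562:800]=cv2.resize(s[170:289,250:369],None,fx=2,fy=2);C[240:478,562:800]=cv2.resize(a[150:269,160:279],None,fx=2,fy=2)
save(C,'c9.png')
E
```

```text
[[-3.4  0.8  9.6]
 [-3.5  0.2 10.1]
 [-4.   0.2  9.6]] 25.3167
```

View pics/c9.png

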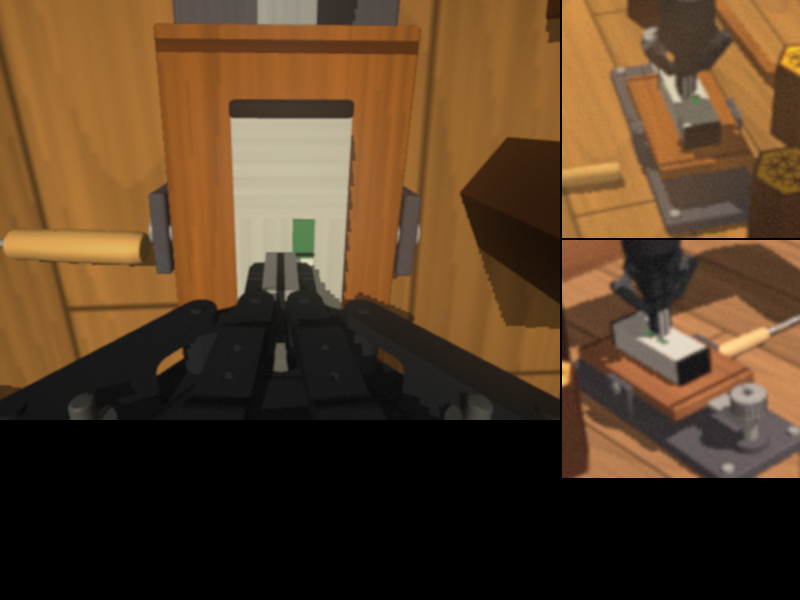

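The fingers press the level with about 10 N, steadily. The level hasn't moved, and the bubble starts just below the upper mark, as it did before pressing. I hand the job in.

```bash
python3 -c "
from workcell import *
print(job_done())"
```

```text
the job is handed in; nothing more can be done
None
```

I set the small silver level on the middle of the board and let go. I then turned the knob until the bubble was about 0.4 mm from centre, and handed the job in at about 25 s while pressing the level's top with about 10 N; the fingers then hid most of the bubble, but the part in view had not shifted.

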